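Tip the hanging pail's ball into the open case

TASK

Two small metal pails hang by their bails from little gantries on the shelf. Tip up the one that holds the wooden ball, the pail over the open case, until the ball rolls out into the case: its bottom rim has a tab to lift it by. Then bring the pail back down so that it hangs upright again, with the ball left lying in the case.

Things in the scene. Friction and masses are not known exactly. Their poses are not given: they have to be found in the camera images.
- pail (a joint): tilt (rad) of the aluminium pail with the ball: 0 hanging upright (a stop), up to 1.95 as the tab rises and the mouth turns to the case. Let go, it swings back to 0. The ball starts to roll out at about 1.45, surely by 1.7. Pail 70 mm tall, 68 (bottom) to 88 mm (mouth) wide, 0.18 kg, on a level axis 65 mm above its bottom, 115 mm above the shelf. The empty pail over a shut case is no part of the job
- pail_tab (a point): grip point in the flat upright tab on the pail's bottom rim: 10 mm thick (y), 22 mm high, 20 mm from its outer end, 70 mm above the shelf. The frame turns with the pail: x from tab to pail, z the pail's up, pivot axis along y through x 75, z 45 mm. The fixed bail and gantry stand in the pivots' plane: posts 90 mm to either side, top bar along y, 10 mm thick, all below 197 mm
- ball_center (a point): centre of the beech ball, 36 mm in diameter, 20 g, lying loose on the pail's floor at the start
- case: open white polypropylene case fixed to the shelf under the pail's mouth side: 160 (x) by 140 (y) by 45 mm high outside, walls 3 mm; its lid lies flat beyond its +x side. Origin at the centre of its underside, 65 mm from the pivots' plane, x pointing away from the tab, z up

How it is judged (in metres and radians):
On the way, in this order (a step that is already met when the one before it is completed fails the run):
1. the pail with the ball is tipped up by more than 1.0 rad (value of joint pail above 1 rad).
2. the ball has come to lie inside the case (x of ball_center in the frame of case between -0.08 and 0.08 m and y of ball_center in the frame of case between -0.07 and 0.07 m and height (world z) of ball_center below 0.035 m), for 0.2 s.
At the end, for the whole second after the job is handed in: the ball lies on the floor of the case, between its walls (its centre less than 35 mm above the shelf), and the pail that held it hangs upright again, within 0.17 rad (10 degrees) (all of step 2 and value of joint pail below 0.17 rad); the robot touches nothing.
It also fails if it takes over 54 s, if anything falls off the work surface, if the arm or the gripper's body presses on something with over 40 N, if the wrist force passes 120 N, or if a joint passes its speed limit or range.

ROBOT

A 6-joint arm with a two-finger parallel gripper is mounted at the origin on the work surface. World frame = base frame: x ahead of the robot, y to its left, z up, the work surface at z = 0. Lengths are in m, angles in degrees, forces in N, time in s.
With the tool pointing down it reaches from about 0.3 to 1 m from the base axis. Payload 5.1 kg.
Tool frame: the origin (TCP) lies on the front face of the gripper's body, between the roots of the fingers; the fingertips stand 78 mm ahead of it and the grasp point (between the pads) lies 59 mm ahead of it; z points along the fingers, y is the line along which they close (so a half turn about z gives the same grasp; the last joint's range is limited). The gripper opens to 95 mm and grips with 3 to 60 N. Pads are 20 mm wide; open, the fingers measure 119 mm over their backs; the gripper's body (75 mm by 180 mm) begins 59 mm behind the grasp point.
Start: joints at [-75.55, 7.093, 94.555, -0, 78.352, -4.733], TCP at [0.214, -0.614, 0.292] pointing down, gripper open.
Joint ranges: [-149.61, 149.61], [-58.7, 133.49], [1.44, 155.28], [-77.14, 257.14], [18.33, 153.61], [-166.67, 166.67]. Speed limits (degrees/s): [147.25, 147.25, 180, 180, 180, 180].

INTERFACE

Orientations are given as [roll, pitch, yaw] about the fixed x, y, z axes, in that order (R = Rz(yaw) Ry(pitch) Rx(roll)).
In Python, from bench import ctrl gives the robot as it stands.
- The arm moves only by the tool jog_arm, never from a script. Its argument "commands" is a list of rows, each a list of 6 numbers: the shift along the tool's x, y, z in mm, then the turn, a rotation vector about the tool's x, y, z in rad. A call has 1 to 10 rows; each row shifts and turns the commanded pose from where the row before left it, along the tool's axes as they then stand; what a row does not reach is not made up. A row lasts 1/12 s, in which the tool goes at most 41.7 mm and 7.16 degrees, less where a joint would pass 70% of its speed; a pose out of reach is approached as far as the arm can. A call with a gripper value outside its range is refused whole. "fingers" is the finger opening in mm, from 0 to 95.1, set as the call begins (left out, the last holds). The fingers move at their own pace and stop on an object; "squeeze" is the grip in N (left out, the last holds). Time passes only in rows, so rows that do not move let the fingers close. It gives the time, the measured TCP pose, the force, the opening and the grip force at its end, in the units of the state.
- ctrl.state(): the state, without advancing time (a new reading comes with each control period).
- ctrl.capture(name): name is "side" or "top" or "wrist"; returns a dict with "img" (400x640x3 uint8, red, green, blue), "intrinsics" (3x3 intrinsics, pixels), "R" (3x3) and "t" (3): a world point X has camera coordinates R X + t. Camera axes: x right, y down, z forward; pixel columns grow to the right and rows downward; lengths in m; the calibration is good to about 2 mm. A picture is of the moment at which its call begins. There is no depth.
- ctrl.hand_in(): hands the job in; it is judged then, once.
The state is a dict: "time": time; "joint_positions": joint angles; "joint_vel": joint speeds; "joint_torque": joint torques, N m; "position": TCP position; "tcp_rot": TCP orientation; "contact_force": force on the tool from outside, world axes, zero at the start; "moment": the same for the moment, N m; "finger_gap": finger opening in m; "gripper_force": force on a finger pad.
Only numpy, scipy, OpenCV 4.12 (cv2) and the standard library are available. Lean on these libraries where they do the work, as an engineer would, in place of code of your own. Each camera call takes 0.05 s, during which the arm holds its last target. There are 200 camera calls.

## Working session

There is one attempt and no reset: what is moved stays moved. The work goes in short steps, Python scripts to look and compute and a tool call to move; the robot and the scene stay as the last step left them, time stands still between calls to the robot, and variables do not carry over. Pictures are saved under pics/ and viewed, at most 10 in all, crops included, and the job is handed in when it is done.

Besides the shell and the picture viewer there is one more tool, called by a JSON object that holds its "api" and its "payload", one argument or row to a line. jog_arm: Moves the arm, as the interface text tells. Its arguments: {"type":"object","properties":{"commands":{"type":"array","items":{"type":"array","items":{"type":"number"}}},"fingers":{"type":"number"},"squeeze":{"type":"number"}},"required":["commands"]}

```bash
mkdir -p pics; python3 - <<'E'
from bench import ctrl
import cv2,numpy as np
print(ctrl.state())
for n in ("top","side"):
    c=ctrl.capture(n); cv2.imwrite(f"pics/{n}0.png",c["img"][:,:,::-1]); np.savez(f"{n}0.npz",**c)
    print(n,c["intrinsics"].tolist(),c["R"].round(3).tolist(),c["t"].round(3).tolist())
E
```

```text
{'time': 0.0, 'joint_positions': array([-7.55513653e+01,  7.13482548e+00,  9.46331134e+01, -2.29506189e-03,
        7.83512339e+01, -4.73391630e+00]), 'joint_vel': array([-0.07591159,  0.04683548, -0.04518067, -0.05481512,  0.00720135,
       -0.0006591 ]), 'joint_torque': array([-3.35434095e-03, -4.17607892e+01, -3.59934282e+01,  7.73212616e-02,
        4.93574340e-02, -1.78830073e-04]), 'position': array([ 0.2134082 , -0.61346508,  0.29098185]), 'tcp_rot': array([-1.79881048e+02, -7.59598404e-03,  1.91830088e+01]), 'contact_force': array([ 0.02904252,  0.10737976, -0.21820718]), 'moment': array([ 0.03915455,  0.00397017, -0.01697521]), 'gripper_force': 0.0, 'finger_gap': 0.09526759833841257}
top [[407.8138939985067, 0.0, 324.4008145166611], [0.0, 407.8138939985067, 196.55124099219807], [0.0, 0.0, 1.0]] [[0.007, -1.0, 0.0], [-0.975, -0.007, -0.221], [0.221, 0.001, -0.975]] [-0.016, 0.582, 0.804]
side [[476.7624786875703, 0.0, 321.1402665079686], [0.0, 476.7624786875703, 202.21138991860593], [0.0, 0.0, 1.0]] [[-0.87, -0.492, 0.004], [-0.325, 0.57, -0.755], [0.37, -0.658, -0.656]] [0.493, 0.279, 0.809]
```

View pics/top0.png

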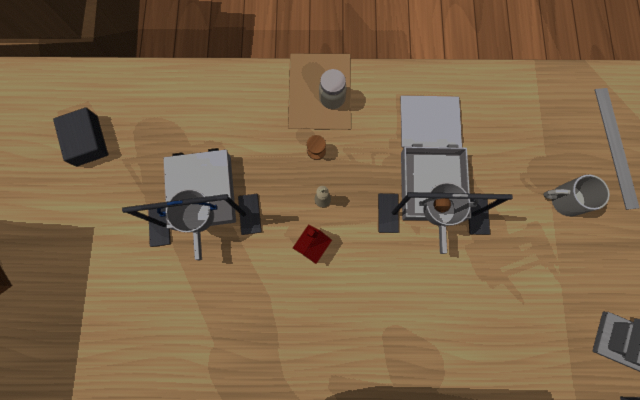

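View pics/side0.png

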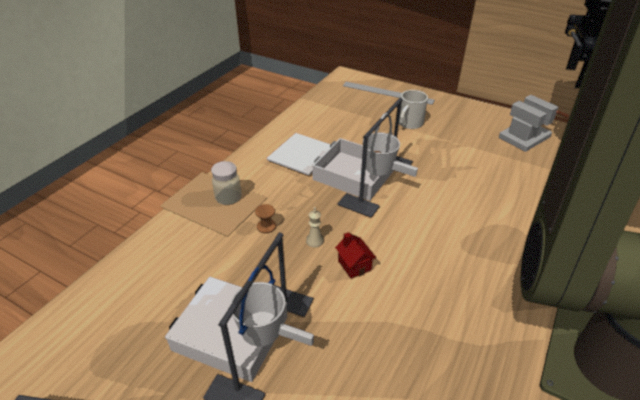

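```bash
python3 - <<'E'
import cv2
im=cv2.imread("pics/top0.png"); cv2.imwrite("pics/crop.png",cv2.resize(im[85:265,370:520],None,fx=3.3,fy=3.3,interpolation=cv2.INTER_CUBIC)) 
im=cv2.imread("pics/side0.png"); cv2.imwrite("pics/crops.png",cv2.resize(im[90:220,260:440],None,fx=4,fy=4,interpolation=cv2.INTER_CUBIC))
E
```

```text
(no output)
```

View pics/crop.png

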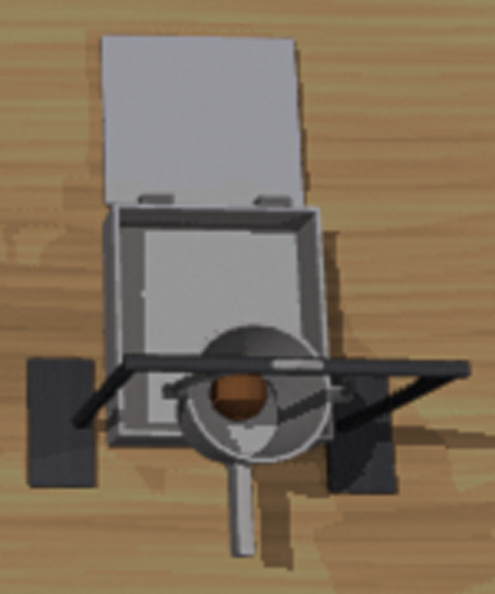

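View pics/crops.png

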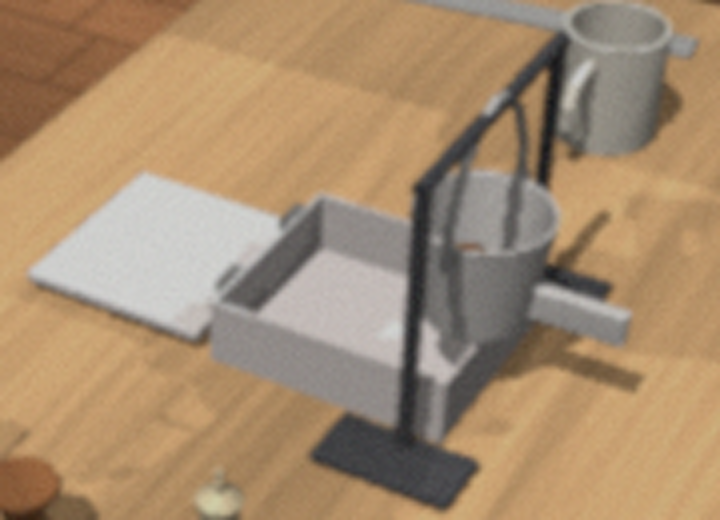

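```bash
cat > h.py <<'E'
import numpy as np
def ray(n,uv,z):
    c=np.load(n+".npz"); K,R,t=c["intrinsics"],c["R"],c["t"]
    o=-R.T@t; d=R.T@np.linalg.solve(K,[*uv,1]); return o+d*(z-o[2])/d[2]
E
python3 - <<'E'
from h import *
T=lambda p,z:print("top",p,ray("top0",(370+p[0]/3.3,85+p[1]/3.3),z).round(4))
S=lambda p,z:print("side",p,ray("side0",(260+p[0]/4,90+p[1]/4),z).round(4))
for p in [(109,208),(321,208),(109,442),(332,438)]: T(p,.045)
T((240,545),.081);T((240,465),.081);T((259,395),.15)
T((126,362),.197);T((468,369),.197)
S((629,313),.081);S((538,285),.081)
S((320,198),.045);S((213,308),.045);S((438,380),.045)
for p in[(28,358),(95,358),(28,486),(95,486),(397,493),(330,493)]:T(p,0.006)
E
```

```text
top (109, 208) [ 0.6992 -0.1879  0.045 ]
top (321, 208) [ 0.7001 -0.332   0.045 ]
top (109, 442) [ 0.538  -0.1822  0.045 ]
top (332, 438) [ 0.5417 -0.328   0.045 ]
top (240, 545) [ 0.4682 -0.2535  0.081 ]
top (240, 465) [ 0.5179 -0.2564  0.081 ]
top (259, 395) [ 0.5483 -0.2496  0.15  ]
top (126, 362) [ 0.5564 -0.1635  0.197 ]
top (468, 369) [ 0.5538 -0.3499  0.197 ]
side (629, 313) [ 0.4593 -0.2574  0.081 ]
side (538, 285) [ 0.5154 -0.2567  0.081 ]
side (320, 198) [ 0.6931 -0.3229  0.045 ]
side (213, 308) [ 0.6935 -0.1845  0.045 ]
side (438, 380) [ 0.5453 -0.1892  0.045 ]
top (28, 358) [ 0.6032 -0.1358  0.006 ]
top (95, 358) [ 0.6035 -0.1822  0.006 ]
top (28, 486) [ 0.5141 -0.1338  0.006 ]
top (95, 486) [ 0.5144 -0.1792  0.006 ]
top (397, 493) [ 0.511  -0.3834  0.006 ]
top (330, 493) [ 0.5107 -0.3381  0.006 ]
```

The ball pail is the right-hand one, around pixel (447,203) in the top view, with its tab ending near (443,250). The tab grip point is about (0.481, -0.254, 0.070) and the pail's heading is about -1.5°. I'll turn the tool first.

{"api": "jog_arm", "payload": {
  "commands": [
    [0,0,0,0,0,0.12],
    [0,0,0,0,0,0.12],
    [0,0,0,0,0,0.12],
    [0,0,0,0,0.109,0],
    [0,0,0,0,0.109,0],
    [0,0,0,0,0.109,0],
    [0,0,0,0,0.109,0],
    [0,0,0,0,0,0]
  ],
  "fingers": 95,
  "squeeze": 6
}}

```text
time: 0.77
position: [0.2115, -0.6135, 0.2902]
tcp_rot: [-179.8, -25.0, -1.7]
contact_force: [-0.9, 0.2, -0.7]
finger_gap: 0.0953
gripper_force: 0.0
```

```bash
cat >> h.py <<'E'
from scipy.spatial.transform import Rotation as Ro
def go(grasp_target):
    from bench import ctrl
    s=ctrl.state(); R=Ro.from_euler("xyz",s["tcp_rot"],degrees=True).as_matrix()
    g=s["position"]+.059*R[:,2]
    print(round(s["time"],2),"rpy",s["tcp_rot"].round(1),"grasp",g.round(4),"gap",round(s["finger_gap"],4),"F",s["contact_force"].round(1),s["gripper_force"])
    print("tool mm",(1000*R.T@(np.array(grasp_target)-g)).round(1),"toolz",R[:,2].round(3), "q",s["joint_positions"].round())
E
python3 -c "
from h import *
go([.447,-.253,.143])"
```

```text
0.77 rpy [-179.8  -25.    -1.7] grasp [ 0.2365 -0.614   0.2368] gap 0.0953 F [-0.9  0.2 -0.7] 0.0
tool mm [ 141.3 -366.5  170.8] toolz [ 0.423 -0.009 -0.906] q [-84.   5.  99.  26.  74.   1.]
```

{"api": "jog_arm", "payload": {
  "commands": [
    [11,-29,13,0,0,0],
    [11,-29,13,0,0,0],
    [11,-29,13,0,0,0],
    [11,-29,13,0,0,0],
    [11,-29,13,0,0,0],
    [11,-29,13,0,0,0],
    [11,-29,13,0,0,0],
    [11,-29,13,0,0,0],
    [11,-29,13,0,0,0],
    [11,-29,13,0,0,0]
  ]
}}

```text
time: 1.6
position: [0.3759, -0.3263, 0.2205]
tcp_rot: [179.9, -24.9, -1.4]
contact_force: [0.1, -0.3, 0.7]
finger_gap: 0.0947
gripper_force: 0.0
```

{"api": "jog_arm", "payload": {
  "commands": [
    [10,-25,13,0,0,0],
    [10,-25,14,0,0,0],
    [10,-25,14,0,0,0],
    [0,0,0,0,0,0],
    [0,0,0,0,0,0]
  ]
}}

```text
time: 2.02
position: [0.4222, -0.2523, 0.1956]
tcp_rot: [180.0, -24.8, -1.2]
contact_force: [0.8, 0.5, -0.2]
finger_gap: 0.095
gripper_force: 0.0
```

```bash
python3 - <<'E'
from h import *
go([.481,-.254,.070])
from bench import ctrl
import cv2
a=[]
for n in ("wrist","side"):
    c=ctrl.capture(n); np.savez(n+"1.npz",**c); im=c["img"][:,:,::-1]
    a.append(cv2.resize(im[80:230,250:450],(800,600)) if n=="side" else im)
cv2.imwrite("pics/w1.png",a[0]);cv2.imwrite("pics/s1.png",a[1])
E
```

```text
2.02 rpy [180.  -24.8  -1.2] grasp [ 0.447  -0.2528  0.1421] gap 0.095 F [ 0.8  0.5 -0.2] 0.0
tool mm [ 0.6  0.5 79.7] toolz [ 0.42  -0.009 -0.907] q [-44. -19. 130.  21.  52.  36.]
```

View pics/w1.png

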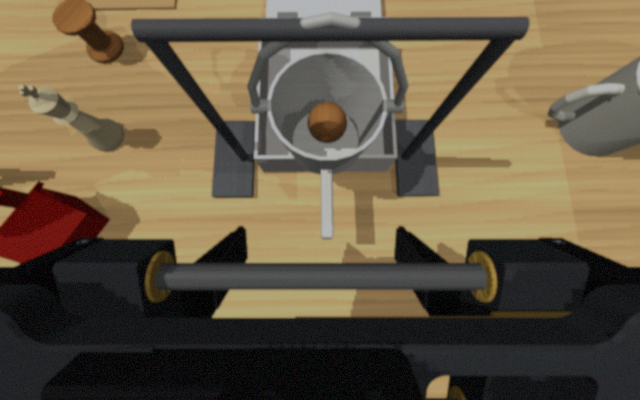

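View pics/s1.png

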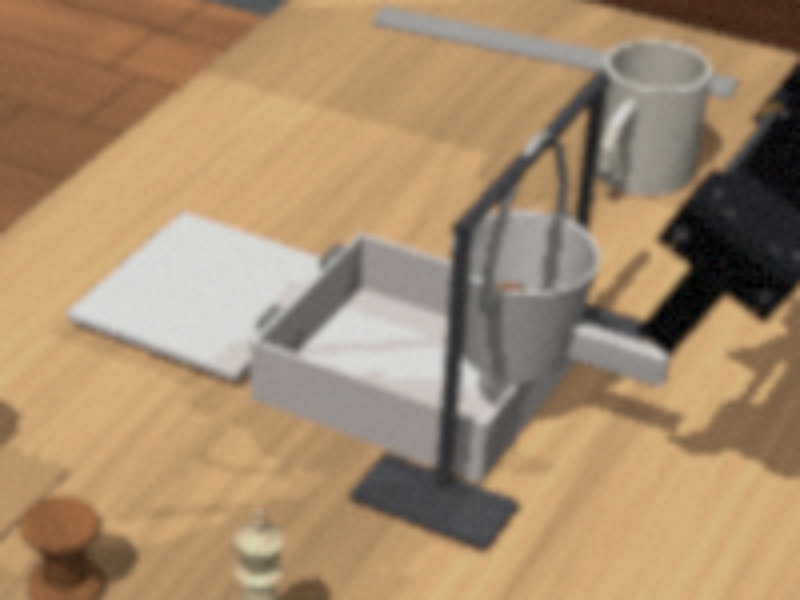

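The wrist view shows the tab from (326,170) to (327,237), centred between the fingertips, which are at about x 245 and 398. I'll measure it once more from here.

```bash
python3 -c "
from h import *
for p,z in [((326.5,234),.081),((326.5,237),.070),((326,172),.081),((250,103),.115),((404,103),.115),((135,25),.192),((527,25),.192)]: print(p,ray('wrist1',p,z).round(4))
go([.482,-.2545,.070])"
```

```text
(326.5, 234) [ 0.4629 -0.2577  0.081 ]
(326.5, 237) [ 0.4612 -0.2579  0.07  ]
(326, 172) [ 0.5144 -0.2586  0.081 ]
(250, 103) [ 0.5585 -0.2025  0.115 ]
(404, 103) [ 0.5561 -0.317   0.115 ]
(135, 25) [ 0.5544 -0.1671  0.192 ]
(527, 25) [ 0.5505 -0.3524  0.192 ]
2.12 rpy [179.9 -25.   -1.4] grasp [ 0.4469 -0.255   0.1433] gap 0.0952 F [ 0.5 -0.9 -0.1] 0.0
tool mm [ 0.9 -1.4 81.3] toolz [ 0.422 -0.012 -0.907] q [-45. -19. 130.  21.  52.  36.]
```

{"api": "jog_arm", "payload": {
  "commands": [
    [0,2,20,0,0,0],
    [1,0,20,0,0,0],
    [0,0,20,0,0,0],
    [0,0,21,0,0,0],
    [0,0,0,0,0,0],
    [0,0,0,0,0,0]
  ]
}}

```text
time: 2.62
position: [0.4562, -0.2576, 0.1227]
tcp_rot: [-179.9, -24.9, -1.5]
contact_force: [0.7, 0.6, -0.5]
finger_gap: 0.0952
gripper_force: 0.0
```

{"api": "jog_arm", "payload": {
  "commands": [
    [0,0,0,0,0,0],
    [0,0,0,0,0,0],
    [0,0,0,0,0,0],
    [0,0,0,0,0,0],
    [0,0,0,0,0,0],
    [0,0,0,0,0,0],
    [0,0,0,0,0,0],
    [0,0,0,0,0,0],
    [0,0,0,0,0,0],
    [0,0,0,0,0,0]
  ],
  "fingers": 0,
  "squeeze": 6
}}

```text
time: 3.45
position: [0.4568, -0.2569, 0.1233]
tcp_rot: [-180.0, -25.0, -1.4]
contact_force: [-0.6, 0.4, -0.8]
finger_gap: 0.0335
gripper_force: 0.0
```

```bash
python3 - <<'E'
from h import *
go([.482,-.257,.070])
# arc waypoints: per-step tool-frame shift (fixed tilt 25deg), pivot (.557,.115)
r=.0875;a0=np.arctan2(-45,-75)
th=np.linspace(0,1.75,15); a=a0-th
P=np.c_[r*np.cos(a),r*np.sin(a)]*1000
t=np.radians(25); zx,zz=np.sin(t),-np.cos(t); xx,xz=np.cos(t),np.sin(t)
d=np.diff(P,axis=0)
for k in range(14): print(round(th[k+1],2),P[k+1].round(),"x",round(d[k]@[xx,xz],1),"z",round(d[k]@[zx,zz],1))
E
```

```text
3.45 rpy [-180.   -25.    -1.4] grasp [ 0.4817 -0.2575  0.0698] gap 0.0335 F [-0.6  0.4 -0.8] 0.0
tool mm [ 0.3 -0.5 -0. ] toolz [ 0.422 -0.011 -0.906] q [-42.  -8. 129.  24.  42.  34.]
0.12 [-80. -35.] x -0.5 z -10.9
0.25 [-84. -25.] x 0.9 z -10.9
0.38 [-86. -14.] x 2.3 z -10.7
0.5 [-87.  -4.] x 3.6 z -10.3
0.62 [-87.   7.] x 4.8 z -9.8
0.75 [-86.  18.] x 6.0 z -9.1
0.88 [-83.  29.] x 7.1 z -8.3
1.0 [-78.  39.] x 8.1 z -7.3
1.12 [-73.  48.] x 8.9 z -6.3
1.25 [-66.  57.] x 9.7 z -5.1
1.38 [-59.  65.] x 10.2 z -3.9
1.5 [-50.  72.] x 10.6 z -2.6
1.62 [-41.  77.] x 10.9 z -1.2
1.75 [-31.  82.] x 10.9 z 0.1
```

{"api": "jog_arm", "payload": {
  "commands": [
    [0,0,0,0,0,0],
    [0,0,0,0,0,0],
    [0,0,0,0,0,0],
    [0,0,0,0,0,0],
    [0,0,0,0,0,0],
    [0,0,0,0,0,0]
  ]
}}

```text
time: 3.95
position: [0.4568, -0.2575, 0.1235]
tcp_rot: [179.9, -25.0, -1.4]
contact_force: [-1.0, -4.2, -1.3]
finger_gap: 0.01
gripper_force: 6.0
```

{"api": "jog_arm", "payload": {
  "commands": [
    [-0.3,0,-5.4,0,0,0],
    [-0.2,0,-5.5,0,0,0],
    [0.4,0,-5.5,0,0,0],
    [0.5,0,-5.4,0,0,0],
    [1,0,-5.4,0,0,0],
    [1.3,0,-5.3,0,0,0],
    [0,0,0,0,0,0]
  ]
}}

```text
time: 4.53
position: [0.4459, -0.2573, 0.1556]
tcp_rot: [179.9, -25.1, -1.4]
contact_force: [-0.4, -4.4, 1.2]
finger_gap: 0.0104
gripper_force: 6.0
```

```bash
python3 -c "
from h import *
go([.471,-.257,.101])"
```

```text
4.53 rpy [179.9 -25.1  -1.4] grasp [ 0.4709 -0.258   0.1021] gap 0.0104 F [-0.4 -4.4  1.2] 5.99222257733345
tool mm [-0.4 -1.   1.1] toolz [ 0.424 -0.013 -0.906] q [-43. -12. 129.  23.  46.  35.]
```

{"api": "jog_arm", "payload": {
  "commands": [
    [1.8,0.5,-5.2,0,0,0],
    [1.8,0.5,-5.1,0,0,0],
    [2.4,0,-4.9,0,0,0],
    [2.4,0,-4.9,0,0,0],
    [3,0,-4.6,0,0,0],
    [3,0,-4.5,0,0,0],
    [3.5,0,-4.2,0,0,0],
    [3.6,0,-4.1,0,0,0],
    [0,0,0,0,0,0]
  ]
}}

```text
time: 5.28
position: [0.4494, -0.2576, 0.198]
tcp_rot: [-180.0, -25.0, -1.4]
contact_force: [-3.0, -1.3, 1.5]
finger_gap: 0.0099
gripper_force: 6.0
```

{"api": "jog_arm", "payload": {
  "commands": [
    [4,0,-3.7,0,0,0],
    [4.1,0,-3.6,0,0,0],
    [4.4,0,-3.2,0,0,0],
    [4.5,0,-3.1,0,0,0],
    [4.8,0,-2.6,0,0,0],
    [4.9,0,-2.5,0,0,0],
    [0,0,0,0,0,0]
  ]
}}

```text
time: 5.87
position: [0.4664, -0.2579, 0.2265]
tcp_rot: [-180.0, -25.1, -1.4]
contact_force: [-1.7, 0.9, 0.4]
finger_gap: 0.0101
gripper_force: 6.0
```

```bash
python3 -c "
from h import *
go([.491,-.257,.172])"
```

```text
5.87 rpy [-180.   -25.1   -1.4] grasp [ 0.4914 -0.2585  0.173 ] gap 0.0101 F [-1.7  0.9  0.4] 5.992047339677811
tool mm [-0.8 -1.5  0.7] toolz [ 0.423 -0.01  -0.906] q [-41. -15. 124.  20.  53.  41.]
```

{"api": "jog_arm", "payload": {
  "commands": [
    [5.1,0,-2,0,0,0],
    [5.1,0,-1.9,0,0,0],
    [5.3,0,-1.3,0,0,0],
    [5.3,0,-1.3,0,0,0],
    [5.4,0,-0.6,0,0,0],
    [5.5,0,-0.6,0,0,0],
    [5.4,0,0,0,0,0],
    [5.5,0,0.1,0,0,0],
    [0,0,0,0,0,0],
    [0,0,0,0,0,0]
  ]
}}

```text
time: 6.7
position: [0.5018, -0.2585, 0.2507]
tcp_rot: [-179.9, -25.1, -1.5]
contact_force: [0.4, 5.5, 0.5]
finger_gap: 0.0102
gripper_force: 6.0
```

{"api": "jog_arm", "payload": {
  "commands": [
    [0,0,0,0,0,0],
    [0,0,0,0,0,0],
    [0,0,0,0,0,0],
    [0,0,0,0,0,0],
    [0,0,0,0,0,0],
    [0,0,0,0,0,0]
  ]
}}

```text
time: 7.2
position: [0.5016, -0.2585, 0.2506]
tcp_rot: [-179.9, -25.1, -1.5]
contact_force: [-0.3, 6.2, 0.9]
finger_gap: 0.0102
gripper_force: 6.0
```

```bash
python3 - <<'E'
from h import *
go([.526,-.257,.197])
from bench import ctrl
import cv2
a=[ctrl.capture("side")["img"][80:230,250:450],ctrl.capture("top")["img"][85:265,350:550]]
cv2.imwrite("pics/s2.png",np.hstack([cv2.resize(i,(400,400)) for i in a])[:,:,::-1])
E
```

```text
7.2 rpy [-179.9  -25.1   -1.5] grasp [ 0.5266 -0.2591  0.1972] gap 0.0102 F [-0.3  6.2  0.9] 5.991895906627178
tool mm [-0.7 -2.1 -0.1] toolz [ 0.424 -0.01  -0.906] q [-38. -12. 119.  18.  54.  45.]
```

View pics/s2.png

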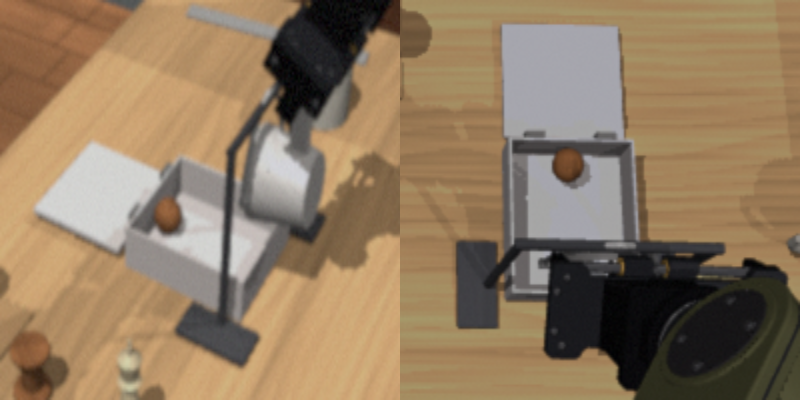

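The ball is in the case, at crop pixel (167,214) in the side view and (568,165) in the top view. I'll lower the pail back along the same arc.

{"api": "jog_arm", "payload": {
  "commands": [
    [-5.5,-0.5,-0.1,0,0,0],
    [-5.4,-0.5,0,0,0,0],
    [-5.5,0,0.6,0,0,0],
    [-5.4,0,0.6,0,0,0],
    [-5.3,0,1.3,0,0,0],
    [-5.3,0,1.3,0,0,0],
    [-5.1,0,1.9,0,0,0],
    [-5.1,0,2,0,0,0],
    [-4.9,0,2.5,0,0,0],
    [-4.8,0,2.6,0,0,0]
  ]
}}

```text
time: 8.13
position: [0.4588, -0.2575, 0.2168]
tcp_rot: [179.9, -25.0, -1.4]
contact_force: [2.4, -3.7, -1.1]
finger_gap: 0.0101
gripper_force: 6.0
```

{"api": "jog_arm", "payload": {
  "commands": [
    [-4.5,0,3.1,0,0,0],
    [-4.4,0,3.2,0,0,0],
    [-4.1,0,3.6,0,0,0],
    [-4,0,3.7,0,0,0],
    [-3.6,0,4.1,0,0,0],
    [-3.5,0,4.2,0,0,0],
    [-3,0,4.5,0,0,0],
    [-3,0,4.6,0,0,0],
    [-2.4,0,4.9,0,0,0],
    [-2.4,0,4.9,0,0,0]
  ]
}}

```text
time: 8.97
position: [0.4444, -0.2572, 0.1646]
tcp_rot: [179.9, -25.0, -1.4]
contact_force: [-0.1, -5.5, 0.4]
finger_gap: 0.0102
gripper_force: 6.0
```

{"api": "jog_arm", "payload": {
  "commands": [
    [-1.8,0,5.1,0,0,0],
    [-1.8,0,5.2,0,0,0],
    [-1.3,0,5.3,0,0,0],
    [-1,0,5.4,0,0,0],
    [-0.5,0,5.4,0,0,0],
    [-0.4,0,5.5,0,0,0],
    [0.2,0,5.5,0,0,0],
    [0.3,0,4.4,0,0,0],
    [0,0,0,0,0,0],
    [0,0,0,0,0,0]
  ]
}}

```text
time: 9.8
position: [0.4566, -0.2575, 0.1243]
tcp_rot: [179.9, -25.0, -1.4]
contact_force: [1.6, -5.8, -0.1]
finger_gap: 0.0102
gripper_force: 6.0
```

```bash
python3 -c "
from h import *
go([.482,-.257,.070])"
```

```text
9.8 rpy [179.9 -25.   -1.4] grasp [ 0.4815 -0.2582  0.0708] gap 0.0102 F [ 1.6 -5.8 -0.1] 6.024230718612671
tool mm [ 0.1 -1.2  0.9] toolz [ 0.422 -0.012 -0.906] q [-42.  -8. 129.  24.  42.  34.]
```

Now I'll open the fingers and back away.

{"api": "jog_arm", "payload": {
  "commands": [
    [0,0,0,0,0,0],
    [0,0,0,0,0,0],
    [0,0,0,0,0,0],
    [0,0,0,0,0,0],
    [0,0,0,0,0,0],
    [0,0,0,0,0,0],
    [0,0,0,0,0,0],
    [0,0,0,0,0,0]
  ],
  "fingers": 60
}}

```text
time: 10.47
position: [0.4564, -0.2568, 0.1243]
tcp_rot: [-180.0, -25.0, -1.4]
contact_force: [0.5, 1.1, -0.2]
finger_gap: 0.0569
gripper_force: 0.0
```

{"api": "jog_arm", "payload": {
  "commands": [
    [0,0,-15,0,0,0],
    [0,0,-20,0,0,0],
    [0,0,-20,0,0,0],
    [0,0,-20,0,0,0],
    [0,0,-20,0,0,0],
    [0,0,-20,0,0,0],
    [0,0,0,0,0,0],
    [0,0,0,0,0,0],
    [0,0,0,0,0,0],
    [0,0,0,0,0,0]
  ]
}}

```text
time: 11.3
position: [0.4076, -0.2552, 0.2267]
tcp_rot: [-179.9, -24.9, -1.5]
contact_force: [-0.1, 0.8, -0.1]
finger_gap: 0.0601
gripper_force: 0.0
```

```bash
python3 - <<'E'
from h import *
go([.482,-.257,.070])
from bench import ctrl
import cv2
a=[ctrl.capture("side")["img"][80:230,250:450],ctrl.capture("top")["img"][85:265,350:550]]
cv2.imwrite("pics/s3.png",np.hstack([cv2.resize(i,(400,400)) for i in a])[:,:,::-1])
E
```

```text
11.3 rpy [-179.9  -24.9   -1.5] grasp [ 0.4324 -0.2557  0.1732] gap 0.0601 F [-0.1  0.8 -0.1] 0.0
tool mm [  1.6   0.3 114.5] toolz [ 0.42  -0.009 -0.907] q [-46. -22. 129.  21.  57.  36.]
```

View pics/s3.png

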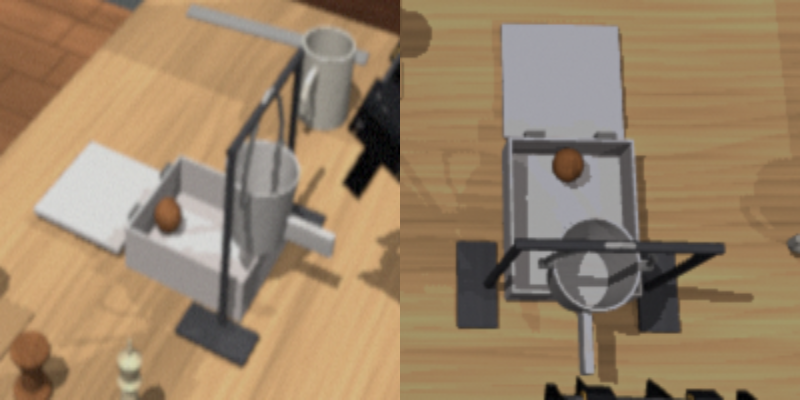

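The pail hangs upright and empty with its tab at (587,345), the ball is still in the case at (568,165), and the gripper is clear of everything.

```bash
python3 -c "
from bench import ctrl
print(ctrl.hand_in())"
```

```text
the job is handed in; nothing more can be done
None
```

I tipped the pail until the ball rolled into the open case, lowered it to hang upright again with the gripper clear, and handed the job in at about 11 s; the hand-in returned no verdict.

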